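Eject the charged battery pack and catch it

TASK

Two charging docks stand on the bench, and the one with the green lamp has finished. Press its blue release key with one finger while the other finger waits just in front of the pack, so that the pack which the spring kicks out is caught before it runs off down the ramp; then let it slide down gently against the finger to the stop at the foot of the ramp and leave it lying there, with the robot clear. Do not lift the pack, and leave the amber dock, its key and its pack and everything else on the bench alone.

Things in the scene. Friction and masses are not known exactly. Their poses are not given: they have to be found in the camera images.
- deck_green: ramp of the grey fixed dock (240 x 125 mm) with the green lamp. Origin 48 mm above the bench, on the ramp surface, where the middle of a seated pack's lower front edge lies. +x up the ramp (18 degree slope; its foot is at -x, towards the robot), +y left across it, +z square out of it. Side guides: inner faces y = +-36 mm, 12 mm high. Frame of all deck numbers.
- pack_green: black tool battery, 0.48 kg, 111 x 69 mm, in the dock with the green lamp, on its base, rails up; solid to 39.5 mm, rails to 50 mm. Origin: centre of its underside; axes as the deck's. Its front face, square to the ramp, lies 53 mm from the origin at -x. Origin at deck x = +53 mm when seated, -9 mm when against the stop (62 mm of travel).
- key_green (a point): centre of the top of the blue release key (36 mm along the ramp, 26 mm across) of the green dock, outside the right guide: x = -29, y = -60, z = 24 mm in the deck frame when up. Its housing, x -58 to 0, y -80 to -40 mm, is 10 mm high there.
- release_green (a joint): travel of the release key of the green dock: 0 up, 0.011 m fully down, square into the ramp. It takes 3 to 5 N. From about 8 mm the catch is clear and the spring ejector behind the pack kicks it down the ramp (7 N over 7 mm); it then slides on by its weight on slick strips and slams into the stop unless blocked. Once the pack is over the catch, the key stays down when let go and does no harm.
- catch_green (a point): middle of the top of the steel catch that stands in front of the seated pack: 26 mm wide, 7 mm thick, 8 mm above the ramp surface; it sinks with the key
- stop_green (a point): middle of the upper edge of the stop across the foot of the ramp, on the face that the pack meets: deck x = -62 mm, 12 mm above the ramp surface; the stop is 12 mm thick. The pack should come to it slower than 0.2 m/s
- lamp_green (a point): green status lamp, a bar 18 x 52 mm on top of the contact housing (deck x = 115 to 157 mm, 48 mm above the ramp) behind the pack
- deck_amber: ramp of the grey fixed dock (240 x 125 mm) with the amber lamp. Origin 48 mm above the bench, on the ramp surface, where the middle of a seated pack's lower front edge lies. +x up the ramp (18 degree slope; its foot is at -x, towards the robot), +y left across it, +z square out of it. Side guides: inner faces y = +-36 mm, 12 mm high. Still charging; leave alone.
- pack_amber: black tool battery, 0.48 kg, 111 x 69 mm, in the dock with the amber lamp, on its base, rails up; solid to 39.5 mm, rails to 50 mm. Origin: centre of its underside; axes as the deck's. Its front face, square to the ramp, lies 53 mm from the origin at -x. To be left where it is.
- release_amber (a joint): travel of the release key of the amber dock: 0 up, 0.011 m fully down, square into the ramp. Not to be pressed.
- lamp_amber (a point): amber status lamp, a bar 18 x 52 mm on top of the contact housing behind the pack that is still charging
- masking_tape: roll of masking tape lying flat near the front of the bench, 100 mm across, 25 mm high; bystander; origin at the centre of its underside
- tape_measure: yellow tape measure standing on the bench, 39 x 69 x 64 mm; bystander; origin at the centre of its underside
- glue: red and white glue tube lying near the front of the bench, 146 x 43 x 29 mm; bystander; origin at the centre of its underside

How it is judged:
By the outcome, as a careful person would: the job done as asked, in the order asked, and still so for the second after the job is handed in, with the robot touching nothing.
It also fails if it takes over 48 s, if anything falls off the work surface, if the arm or the gripper's body presses on something with over 40 N, if the wrist force passes 120 N, or if a joint passes its speed limit or range.

ROBOT

A 6-joint arm with a two-finger parallel gripper is mounted at the origin on a cart in front of the work surface, level with it; the furniture and walls round the work are solid. World frame = base frame: x ahead of the robot, y to its left, z up, the work surface at z = 0. Lengths are in mm, angles in rad, forces in N, time in s.
With the tool pointing down it reaches from about 275 to 975 mm from the base axis. Payload 8.4 kg.
Tool frame: the origin (TCP) lies between the finger pads; the fingertips stand 8 mm ahead of it and the grasp point (between the pads) lies 11 mm behind it; z points along the fingers, y is the line along which they close (so a half turn about z gives the same grasp; the last joint's range is limited). The gripper opens to 92 mm and grips with 3 to 60 N. Pads are 20 mm wide; open, the fingers measure 128 mm over their backs; the gripper's body (75 mm by 189 mm) begins 69 mm behind the grasp point.
Start: joints at [1.344, 0.353, 1.633, -0, 1.155, -0.002], TCP at [139.318, 609.277, 197.283] pointing down, gripper open.
Joint ranges: [-2.63, 2.63], [-0.92, 2.1], [0.06, 2.66], [-1.3, 4.44], [0, 2.69], [-3.02, 3.02]. Speed limits (rad/s): [2.22, 2.22, 2.79, 3.14, 3.14, 3.14].

INTERFACE

Orientations are given as a rotation vector (axis times angle).
In Python, from rig import read_state, read_camera, camera_info, robot, spot_in gives the robot as it stands.
- The arm moves only by the tool play_rows, never from a script. Its argument "series" is a list of rows, each an object with "linear": the shift along the tool's x, y, z in parts of the range, where 1.0 means 0.75 m, a list of three; "twist": the turn about the tool's z in a scale on which 1.0 is pi rad. In form: [{"linear": [dx, dy, dz], "twist": twist}, ...]. A call has 1 to 10 rows; each row is the pose to reach, as a shift and turn from the pose commanded when the call began, along the tool's axes at that moment; what a row does not reach only later rows make up. A row lasts 1/12 s, in which the tool goes at most 41.7 mm and 7.16 degrees, less where a joint would pass 70% of its speed; a pose out of reach is approached as far as the arm can. No shift or turn number may pass 1 either way. A call with a gripper value outside its range is refused whole. "gripper" is the finger opening in m, from 0 to 0.0919, set as the call begins (left out, the last holds). The fingers move at their own pace and stop on an object; "newtons" is the grip in N (left out, the last holds). Time passes only in rows, so rows that repeat a pose let the fingers close. It gives the time, the measured TCP pose, the force, the opening and the grip force at its end, in the units of the state.
- read_state(): the state, without advancing time (a new reading comes with each control period).
- read_camera(name): name is "side" or "top"; returns (picture, depth): 480x640x3 uint8, red, green, blue; 480x640 float32, mm along the optical axis (not along the pixel's ray), 0 where there is no reading.
- camera_info(name): a dict with "intrinsics" (3x3 intrinsics, pixels), "dist" ([k1, k2, p1, p2, k3] as OpenCV has them; the pictures are not rectified), "cam_to_world" (4x4, takes a point from camera to world coordinates). Camera axes: x right, y down, z forward; pixel columns grow to the right and rows downward; lengths in mm; the calibration is good to about 2 mm. A picture is of the moment at which its call begins. camera_info takes no time and is no camera call.
- robot.close_job(): hands the job in; it is judged then, once.
Trained networks look in the newest picture that a camera, given by its name, has taken for a name from the list of things; names that differ only in an ending like _2 or _b are one class to them, and where a whole thing is asked for, a point or a joint stands for the part that bears it (a point fixed in the world has none). Each returns a list of dicts, best first, with "p" (0 to 1); they miss things now and then, are a little off and sometimes report something else, mostly with a low value. They report only what shows in the picture. A call takes as long as a camera call.
- spot_in(camera, query): "point" ([x, y, z] in mm, in world coordinates, good to about 4 mm: the middle of the surface that is visible of it).
The state is a dict: "t": time; "joint_positions": joint angles; "qd": joint speeds; "joint_efforts": joint torques, N m; "position": TCP position; "orientation": TCP orientation; "force": force on the tool from outside, world axes, zero at the start; "torque": the same for the moment, N m; "grip_width": opening from 0.0 (shut) to 1.0 (fully open); "grip_force": force on a finger pad.
Only numpy, scipy, OpenCV 4.12 (cv2) and the standard library are available. Lean on these libraries where they do the work, as an engineer would, in place of code of your own. Each camera call takes 0.05 s, during which the arm holds its last target. There are 200 camera calls.

## Working session

There is one attempt and no reset: what is moved stays moved. The work goes in short steps, Python scripts to look and compute and a tool call to move; the robot and the scene stay as the last step left them, time stands still between calls to the robot, and variables do not carry over. Pictures are saved under pics/ and viewed, at most 10 in all, crops included, and the job is handed in when it is done.

Besides the shell and the picture viewer there is one more tool, called after "Request:" in YAML: its name, and indented under it one key for each argument. play_rows: Moves the arm, as the interface text tells. Its arguments: {"type":"object","properties":{"series":{"type":"array"},"gripper":{"type":"number"},"newtons":{"type":"number"}},"required":["series"]}

```bash
mkdir -p pics
python3 - <<'E'
from rig import *
import cv2,numpy as np
for c in("top","side"):
    p,d=read_camera(c);cv2.imwrite(f"pics/{c}0.png",p[:,:,::-1])
    np.savez(f"{c}0.npz",p=p,d=d)
    for q in ["lamp_green","lamp_amber","key_green","pack_green","stop_green","catch_green","deck_green"]:
        print(c,q,[(np.round(x["point"]).tolist(),round(x["p"],2)) for x in spot_in(c,q)[:3]])
s=read_state();print(s)
print(camera_info("top"))
E
```

```text
top lamp_green [([530.0, -268.0, 62.0], 0.71), ([588.0, 89.0, 74.0], 0.6)]
top lamp_amber [([618.0, -196.0, 81.0], 0.72), ([582.0, 91.0, 74.0], 0.39)]
top key_green [([512.0, 21.0, 59.0], 0.57)]
top pack_green [([578.0, 96.0, 108.0], 0.73)]
top stop_green [([583.0, 90.0, 76.0], 0.62)]
top catch_green [([510.0, 22.0, 60.0], 0.67)]
top deck_green [([582.0, 90.0, 71.0], 0.89)]
side lamp_green [([622.0, 66.0, 82.0], 0.93)]
side lamp_amber [([637.0, -234.0, 82.0], 0.91)]
side key_green [([516.0, 11.0, 61.0], 0.44)]
side pack_green [([643.0, 386.0, 46.0], 0.64), ([577.0, 69.0, 100.0], 0.63)]
side stop_green [([622.0, 67.0, 82.0], 0.65)]
side catch_green [([510.0, 18.0, 57.0], 0.58)]
side deck_green [([616.0, 57.0, 78.0], 0.57)]
{'t': 0.8, 'joint_positions': array([ 1.34359868e+00,  3.52939411e-01,  1.63346853e+00, -3.63170837e-06,
        1.15521817e+00, -2.39034491e-03]), 'qd': array([ 9.32053626e-04, -8.72570683e-04, -2.59635638e-03, -1.44159891e-03,
       -6.97115990e-05,  1.30945380e-03]), 'joint_efforts': array([-2.18742462e-03, -5.93705606e+01, -3.34543419e+01,  6.96583651e-02,
    
[... 251 characters left out ...]
01086752, -0.03358254, -0.02727143]), 'grip_force': 0.0, 'grip_width': 1.0013213302408768}
{'intrinsics': array([[476.39692485,   0.        , 315.16274585],
       [  0.        , 476.39692485, 234.31275421],
       [  0.        ,   0.        ,   1.        ]]), 'dist': array([-0.00558558,  0.        ,  0.        ,  0.        ,  0.        ]), 'cam_to_world': array([[ 9.44893933e-02, -9.71479784e-01,  2.17482835e-01,
         2.65945781e+02],
       [-9.95525431e-01, -9.20022863e-02,  2.15567944e-02,
         4.72856321e+01],
       [-9.33071901e-04, -2.18546582e-01, -9.75826071e-01,
         1.35245548e+03],
       [ 0.00000000e+00,  0.00000000e+00,  0.00000000e+00,
         1.00000000e+00]])}
```

View pics/top0.png

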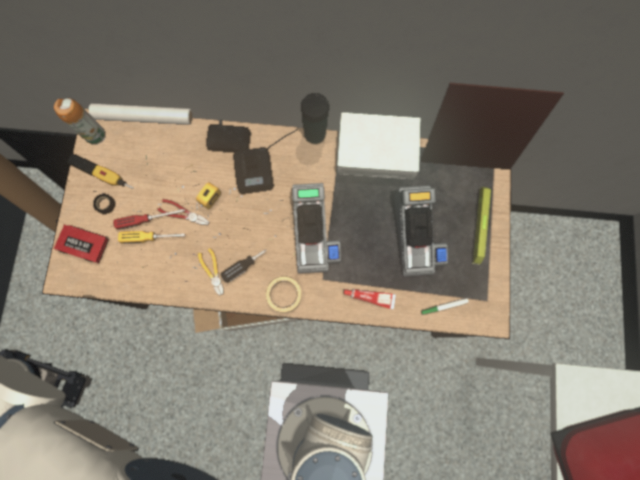

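View pics/side0.png

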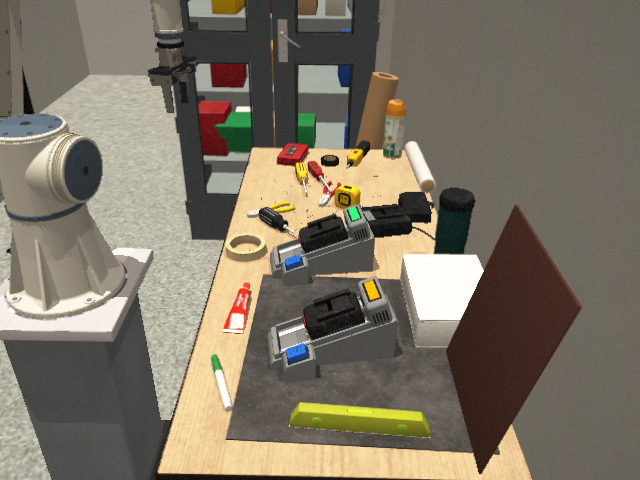

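The top view shows the green-lamp dock at about (310,230), with its lamp at (308,193) and its blue key at (334,252). The amber dock is at (418,232). The side view agrees: green lamp at (355,213), its key at (293,262), and the path in front of the dock is free. Next I'll fit the deck pose from colour and depth.

```bash
cat > h.py <<'E'
from rig import *
import cv2,numpy as np
a=np.radians(18);C,S=np.cos(a),np.sin(a)
def cloud(c,d,box=None):
    i=camera_info(c);v,u=np.nonzero(d>0)
    n=cv2.undistortPoints(np.float64(np.c_[u,v])[:,None],i["intrinsics"],i["dist"])[:,0]
    z=d[v,u];P=np.c_[n*z[:,None],z]
    T=i["cam_to_world"];return P@T[:3,:3].T+T[:3,3],u,v
def R(yaw):
    c,s=np.cos(yaw),np.sin(yaw)
    return np.array([[c,-s,0],[s,c,0],[0,0,1]])@np.array([[C,0,-S],[0,1,0],[S,0,C]])
E
python3 - <<'E'
from h import *
out={}
for c in("top","side"):
    f=np.load(c+"0.npz");p,d=f["p"],f["d"];W,u,v=cloud(c,d)
    hsv=cv2.cvtColor(p,cv2.COLOR_RGB2HSV)[v,u].astype(int)
    near=(abs(W[:,0]-570)<130)&(abs(W[:,1]-60)<90)&(W[:,2]>15)
    for n,lo,hi in(("lamp",50,85),("key",100,125)):
        m=near&(hsv[:,0]>lo)&(hsv[:,0]<hi)&(hsv[:,1]>130)&(hsv[:,2]>90)
        Q=W[m];print(c,n,m.sum(),"med",np.median(Q,0).round(1),"mean",Q.mean(0).round(1),"min",Q.min(0).round(),"max",Q.max(0).round())
        print("  px",u[m].min(),u[m].max(),v[m].min(),v[m].max())
E
python3 - <<'E'
import cv2
a=cv2.imread("pics/top0.png")[175:285,270:360];b=cv2.imread("pics/side0.png")[195:295,255:390]
cv2.imwrite("pics/crop.png",cv2.hconcat([cv2.resize(a,(409,500),interpolation=2),cv2.resize(cv2.copyMakeBorder(b,0,0,0,0,0),(391,500*0+290),interpolation=2) if 0 else cv2.copyMakeBorder(cv2.resize(b,(391,290),interpolation=2),105,105,0,0,0)]))
E
```

```text
return _methods._mean(a, axis=axis, dtype=dtype,
  ret = um.true_divide(
<stdin>:9: RuntimeWarning: Mean of empty slice.
Traceback (most recent call last):
ValueError: zero-size array to reduction operation minimum which has no identity
```

View pics/crop.png

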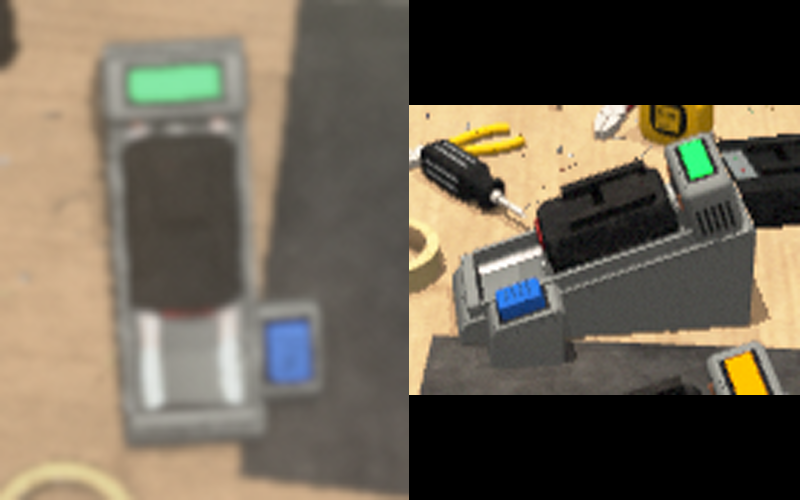

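The crop confirms it: lamp and key are clear in both views, the pack is seated, and the channel in front of it is empty.

```bash
cat >> h.py <<'E'
def ray(c,u,v,z):
    i=camera_info(c);n=cv2.undistortPoints(np.array([[[u,v]]],float),i["intrinsics"],i["dist"])[0,0]
    T=i["cam_to_world"];r=T[:3,:3]@[n[0],n[1],1];o=T[:3,3];return o+r*(z-o[2])/r[2]
E
python3 - <<'E'
from h import *
box={"top":(slice(180,275),slice(285,350)),"side":(slice(195,285),slice(265,385))}
for c in("top","side"):
    f=np.load(c+"0.npz");p,d=f["p"],f["d"]
    W,u,v=cloud(c,np.where(d>0,d,0));full=np.full((480,640,3),np.nan);full[v,u]=W
    q=p.astype(int);B=np.zeros((480,640),bool);B[box[c]]=1
    g=B&(q[...,1]>q[...,0]+50)&(q[...,1]>q[...,2]+20);b=B&(q[...,2]>q[...,0]+50)&(q[...,2]>q[...,1]+30)
    for n,m,z in(("lamp",g,48+136*S+49*C),("key",b,48-29*S+24*C)):
        vv,uu=np.nonzero(m);w=full[m];print(c,n,m.sum(),uu.mean().round(1),vv.mean().round(1),"depth med",np.nanmedian(w,0).round(1),"ray",ray(c,uu.mean(),vv.mean(),z).round(1))
# deck: heights
for yaw in [0]: pass
E
```

```text
top lamp 147 307.8 192.9 depth med [647.5 103.8 138.3] ray [647.9 104.4 136.6]
top key 118 333.1 252.0 depth med [508.1  21.8  62.6] ray [508.6  21.8  61.9]
side lamp 112 353.7 213.2 depth med [648.1 103.5 136.4] ray [648.4 102.6 136.6]
side key 176 292.8 261.3 depth med [511.7  12.4  58.3] ray [511.7  10.2  61.9]
```

Run:
```python
from h import *
yaw=np.radians(8.4);o=np.array([534.7,86.6,48])
for c in("top","side"):
    f=np.load(c+"0.npz");d=f["d"];W,u,v=cloud(c,d);D=(W-o)@R(yaw)
    def st(n,lo,hi,ax):
        m=np.all((D>lo)&(D<hi),1);Q=D[m][:,ax]
        print(c,n,m.sum(),np.percentile(Q,[0,2,25,50,75,98,100]).round(1) if m.sum() else "")
    st("ramp z",[-45,-20,-10],[-15,20,15],2)
    st("key z",[-40,-70,10],[-20,-52,35],2)
    st("pack low x",[-15,-28,18],[50,28,37],0)
    st("pack x",[-15,-30,36],[109,30,60],0)
    for x in(15,35,55,75,95): st(f"pack y@{x}",[x-8,-48,30],[x+8,48,60],1)
    st("lamp x",[100,-20,42],[170,20,60],0)
    st("stop",[-90,-25,6],[-55,25,20],0)
```

```text
top ramp z 152 [-6.7 -5.  -1.4  0.5  2.2  5.8  9.1]
top key z 46 [19.6 20.5 23.7 25.4 26.6 29.6 30.1]
top pack low x 27 [-3.8 -3.6 -1.1 12.7 33.9 46.7 47.4]
top pack x 843 [ -2.4   1.5  27.2  52.8  79.  102.2 105.5]
top pack y@15 147 [-34.2 -34.  -17.8  -1.5  15.1  31.2  31.6]
top pack y@35 146 [-32.7 -32.2 -16.    0.2  16.4  30.8  32.9]
top pack y@55 145 [-33.5 -33.2 -17.2  -0.6  15.7  31.8  32.1]
top pack y@75 149 [-33.9 -31.6 -17.6   0.6  16.9  31.   33.7]
top pack y@95 148 [-32.4 -32.2 -16.3  -0.1  16.1  32.2  32.8]
top lamp x 239 [100.1 102.9 123.4 134.  144.5 154.4 155.5]
top stop 87 [-75.7 -75.1 -71.6 -67.9 -64.5 -61.8 -60.8]
side ramp z 98 [-5.5 -4.9 -2.2 -1.2 -0.3  1.5  1.9]
side key z 38 [18.5 19.9 22.4 23.2 24.1 25.3 25.3]
side pack low x 47 [-3.9 -3.8 -0.8  0.9 14.8 43.4 47. ]
side pack x 658 [ -2.7   3.7  30.   54.1  79.3 102.4 105.9]
side pack y@15 125 [-40.3 -37.7 -30.  -13.3   9.   28.5  30.8]
side pack y@35 143 [-38.3 -37.1 -29.  -19.4  15.7  26.8  31.4]
side pack y@55 143 [-37.5 -36.3 -29.6 -19.9   9.6  25.2  30.1]
side pack y@75 144 [-39.3 -37.2 -29.8 -19.7  11.2  25.6  32.2]
side pack y@95 132 [-38.2 -36.7 -28.8 -14.8  13.2  25.2  29.8]
side lamp x 155 [114.7 115.8 125.2 134.9 144.5 153.4 154.5]
side stop 67 [-75.2 -74.5 -70.7 -67.9 -64.5 -61.6 -61.4]
```

The manual's scale: shifts go in shares of 0.75 m and turns go in shares of pi rad. Converting my numbers, -0.2435 m is -0.3247, -0.2282 m is -0.3043, -0.223 rad is -0.071.

Request:
play_rows:
  series:
    - {"linear":[-0.0324,-0.0304,0],"twist":-0.0118}
    - {"linear":[-0.0649,-0.0608,0],"twist":-0.0236}
    - {"linear":[-0.0973,-0.0912,0],"twist":-0.0357}
    - {"linear":[-0.1299,-0.1217,0],"twist":-0.0474}
    - {"linear":[-0.1623,-0.1521,0],"twist":-0.0592}
    - {"linear":[-0.1948,-0.1825,0],"twist":-0.071}
    - {"linear":[-0.2272,-0.2129,0],"twist":-0.0828}
    - {"linear":[-0.2597,-0.2433,0],"twist":-0.0949}
    - {"linear":[-0.2921,-0.2737,0],"twist":-0.1066}
    - {"linear":[-0.3247,-0.3043,0],"twist":-0.1184}
  gripper: 0.05

```text
t: 1.63
position: [326.5, 331.2, 197.5]
orientation: [-0.234, 3.132, 0.001]
force: [0.3, 0.1, 0.5]
grip_width: 0.544
grip_force: 0.0
```

Request:
play_rows:
  series:
    - {"linear":[-0.0192,-0.0401,0],"twist":0}
    - {"linear":[-0.0384,-0.0803,0],"twist":0}
    - {"linear":[-0.0576,-0.1204,0],"twist":0}
    - {"linear":[-0.0768,-0.1605,0],"twist":0}
    - {"linear":[-0.096,-0.2007,0],"twist":0}
    - {"linear":[-0.1152,-0.2408,0],"twist":0}
    - {"linear":[-0.1344,-0.2809,0.0067],"twist":0}
    - {"linear":[-0.1536,-0.3211,0.0133],"twist":0}
    - {"linear":[-0.1733,-0.3667,0.0267],"twist":0}
    - {"linear":[-0.192,-0.4013,0.04],"twist":0}

```text
t: 2.47
position: [513.7, 53.7, 167.5]
orientation: [-0.23, 3.132, -0.0]
force: [-0.2, 0.9, 0.5]
grip_width: 0.542
grip_force: 0.0
```

In the tool's units: 0.06 m is 0.08, 0.055 m is 0.0733.

Request:
play_rows:
  series:
    - {"linear":[0,0,0.02],"twist":0}
    - {"linear":[0,0,0.04],"twist":0}
    - {"linear":[0,0,0.06],"twist":0}
    - {"linear":[0,0,0.0733],"twist":0}
    - {"linear":[0,0,0.08],"twist":0}
    - {"linear":[0,0,0.08],"twist":0}

```text
t: 2.97
position: [511.8, 55.9, 106.5]
orientation: [0.231, -3.131, 0.0]
force: [-0.3, 0.2, 0.1]
grip_width: 0.541
grip_force: 0.0
```

Run:
```python
from h import *
s=read_state();print({k:s[k] for k in("t","position","orientation","force","grip_width")})
for c in("side","top"):
    p,d=read_camera(c);np.savez(f"{c}1.npz",p=p,d=d)
    q=p[200:300,250:400] if c=="side" else p[170:285,260:390]
    cv2.imwrite(f"pics/{c}1.png",cv2.resize(q[:,:,::-1],None,fx=5,fy=5,interpolation=2))
```

```text
{'t': 2.9667, 'position': array([511.79020358,  55.94661545, 106.45670177]), 'orientation': array([ 2.31251846e-01, -3.13146660e+00,  1.23547294e-04]), 'force': array([-0.30097031,  0.21307373,  0.136308  ]), 'grip_width': 0.5405384462612788}
```

View pics/side1.png

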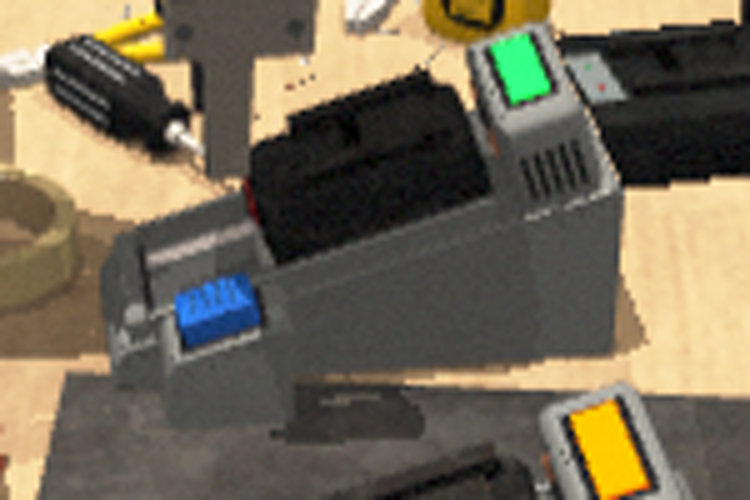

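The side crop shows the near finger hanging over the key with its tip at crop (228,178), just ahead of the pack front at (250,190). I'll check the finger's extent in the depth data.

Run:
```python
from h import *
y=np.radians(8.4);H=np.array([[np.cos(y),-np.sin(y)],[np.sin(y),np.cos(y)]])
for c in("side","top"):
    W,u,v=cloud(c,np.load(c+"1.npz")["d"])
    L=(W[:,:2]-[534.7,86.6])@H;z=W[:,2]
    for lo,hi in((95,105),(105,120),(120,135),(150,190)):
        m=(z>lo)&(z<hi)&(abs(L[:,0]+26)<(20 if hi<140 else 60))&(abs(L[:,1]+27)<80)
        if c=="side": m&=L[:,0]<-9
        if m.sum(): print(c,lo,hi,m.sum(),"x",np.percentile(L[m,0],[2,50,98]).round(1),"y",np.percentile(L[m,1],[2,50,98]).round(1),"zmin",z[m].min().round(1))
```

```text
side 120 135 45 x [-37.4 -32.1 -19.1] y [-71.  -65.6   2.1] zmin 121.5
side 150 190 151 x [-37.9 -28.  -17.2] y [-75.  -70.7 -60. ] zmin 150.2
```

Run:
```python
from h import *
y=np.radians(8.4);H=np.array([[np.cos(y),-np.sin(y)],[np.sin(y),np.cos(y)]])
W,u,v=cloud("side",np.load("side1.npz")["d"]);L=(W[:,:2]-[534.7,86.6])@H
for r in range(206,244,3):
    print(r,[(int(a),*np.round([*l,w]).astype(int).tolist()) for a,l,w in zip(u,L,W[:,2]) if 0 for _ in [0]] or [(int(uu),np.round(L[k,0]),np.round(L[k,1]),np.round(W[k,2])) for k in np.nonzero(v==r)[0] for uu in [u[k]] if 289<=uu<=302 and uu%3==0])
i=camera_info("side")
T=np.linalg.inv(i["cam_to_world"])
for l in(-70,2):
    p=np.array([*(H@[-26.5,l]+[534.7,86.6]),98.5]);print(l,cv2.projectPoints(p,cv2.Rodrigues(T[:3,:3])[0],T[:3,3],i["intrinsics"],np.array(i["dist"]))[0].ravel())
```

```text
206 [(291, np.float64(-40.0), np.float64(-116.0), np.float64(225.0)), (294, np.float64(-35.0), np.float64(-120.0), np.float64(227.0)), (297, np.float64(-28.0), np.float64(-113.0), np.float64(223.0)), (300, np.float64(-22.0), np.float64(-116.0), np.float64(224.0))]
209 [(291, np.float64(-40.0), np.float64(-114.0), np.float64(217.0)), (294, np.float64(-34.0), np.float64(-114.0), np.float64(217.0)), (297, np.float64(-28.0), np.float64(-114.0), np.float64(217.0)), (300, np.float64(-22.0), np.float64(-112.0), np.float64(215.0))]
212 [(291, np.float64(-37.0), np.float64(-73.0), np.float64(188.0)), (294, np.float64(-30.0), np.float64(-72.0), np.float64(187.0)), (297, np.float64(-24.0), np.float64(-74.0), np.float64(188.0)), (300, np.float64(-17.0), np.float64(-72.0), np.float64(186.0))]
215 [(291, np.float64(-37.0), np.float64(-73.0), np.float64(181.0)), (294, np.float64(-30.0), np.float64(-69.0), np.float64(178.0)), (297, np.float64(-24.0), np.float64(-69.0), np.float64(178.0)), (300, np.float64(-17.0), np.float64(-71.0), np.float64(179.0))]
218 [(291, np.float64(-36.0), np.float64(-68.0),
[... 1628 characters left out ...]
(-0.0)), (297, np.float64(-3.0), np.float64(139.0), np.float64(0.0)), (300, np.float64(-10.0), np.float64(0.0), np.float64(83.0))]
239 [(291, np.float64(-20.0), np.float64(126.0), np.float64(0.0)), (294, np.float64(-21.0), np.float64(35.0), np.float64(55.0)), (297, np.float64(-13.0), np.float64(37.0), np.float64(53.0)), (300, np.float64(-11.0), np.float64(-11.0), np.float64(82.0))]
242 [(291, np.float64(-28.0), np.float64(35.0), np.float64(47.0)), (294, np.float64(-21.0), np.float64(32.0), np.float64(48.0)), (297, np.float64(-13.0), np.float64(35.0), np.float64(46.0)), (300, np.float64(-11.0), np.float64(-13.0), np.float64(75.0))]
-70 [295.94911097 246.76315851]
2 [292.76681915 230.39360798]
```

Run:
```python
from h import *
y=np.radians(8.4);H=np.array([[np.cos(y),-np.sin(y)],[np.sin(y),np.cos(y)]])
p,d=read_camera("side");W,u,v=cloud("side",d);L=(W[:,:2]-[534.7,86.6])@H
m=(abs(L[:,0]+27)<9)&(abs(L[:,1]+70)<8)&(W[:,2]>70);print(W[m,2].min(),v[m].max(),read_state()["position"],read_state()["t"])
cv2.imwrite("pics/side2.png",cv2.resize(p[190:300,240:400,::-1],None,fx=5,fy=5,interpolation=2))
```

```text
125.32780500315062 235 [512.94052643  56.13395701 108.00925696] 3.1167
```

View pics/side2.png

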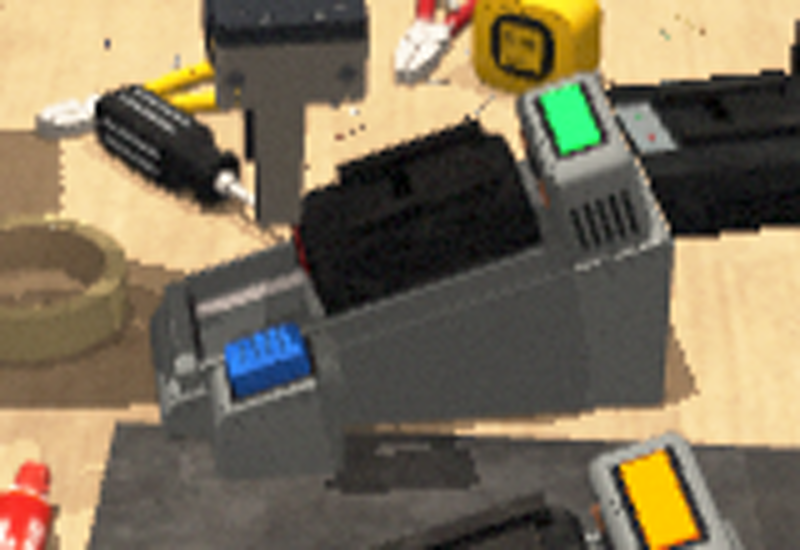

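Run:
```python
from h import *
d=np.load("side0.npz")["d"];W,u,v=cloud("side",d)
m=(abs(W[:,0]-139)<60)&(abs(W[:,1]-609)<110)&(W[:,2]>60)
Q=W[m]
for lo in range(180,320,10):
    k=(Q[:,2]>=lo)&(Q[:,2]<lo+10)
    if k.sum(): print("start",lo,k.sum(),Q[k].min(0).round(),Q[k].max(0).round())
d=np.load("top1.npz")["d"];W,u,v=cloud("top",d)
m=(abs(W[:,0]-512)<110)&(abs(W[:,1]-56)<110)&(W[:,2]>148);Q=W[m]
for lo in range(150,420,20):
    k=(Q[:,2]>=lo)&(Q[:,2]<lo+20)
    if k.sum(): print("top",lo,k.sum(),Q[k].min(0).round(),Q[k].max(0).round())
```

```text
start 210 25 [120. 548. 213.] [158. 668. 220.]
start 220 55 [118. 546. 220.] [160. 661. 230.]
start 230 55 [116. 544. 230.] [161. 666. 240.]
start 240 50 [115. 538. 240.] [160. 661. 250.]
start 250 57 [116. 540. 250.] [162. 663. 260.]
start 260 58 [114. 538. 260.] [162. 663. 270.]
start 270 60 [114. 540. 270.] [163. 663. 280.]
start 280 63 [115. 538. 280.] [164. 667. 290.]
start 290 36 [114. 531. 290.] [167. 676. 299.]
start 300 97 [ 89. 513. 300.] [186. 687. 310.]
start 310 179 [ 91. 509. 310.] [187. 685. 320.]
top 210 13 [485.  31. 225.] [494.  77. 230.]
top 230 199 [467.  -9. 230.] [529. 139. 250.]
top 250 223 [468.  -7. 250.] [530. 150. 261.]
top 290 57 [474.  11. 296.] [508.  81. 309.]
top 310 7 [474.  25. 310.] [485.  71. 314.]
top 330 68 [471.  16. 331.] [499.  90. 350.]
top 350 92 [471.  15. 350.] [502.  87. 370.]
top 370 61 [472.  19. 370.] [494.  84. 390.]
top 390 55 [472.  24. 391.] [487.  79. 409.]
top 410 25 [473.  26. 410.] [484.  77. 418.]
```

The camera puts the fingertips about 25 mm higher than the state's z implies. x and y agree. I'll use the camera and the force reading for height. Going down 45 mm, then looking again.

In the tool's units: 0.045 m is 0.06, 0.043 m is 0.0573.

Request:
play_rows:
  series:
    - {"linear":[0,0,0.0133],"twist":0}
    - {"linear":[0,0,0.0267],"twist":0}
    - {"linear":[0,0,0.04],"twist":0}
    - {"linear":[0,0,0.0507],"twist":0}
    - {"linear":[0,0,0.0573],"twist":0}
    - {"linear":[0,0,0.06],"twist":0}
    - {"linear":[0,0,0.06],"twist":0}
    - {"linear":[0,0,0.06],"twist":0}

```text
t: 3.78
position: [512.5, 55.9, 62.2]
orientation: [0.231, -3.133, 0.0]
force: [0.1, -0.3, -0.3]
grip_width: 0.541
grip_force: 0.0
```

Run:
```python
from h import *
y=np.radians(8.4);H=np.array([[np.cos(y),-np.sin(y)],[np.sin(y),np.cos(y)]])
p,d=read_camera("side");W,u,v=cloud("side",d);L=(W[:,:2]-[534.7,86.6])@H
m=(abs(L[:,0]+27)<9)&(abs(L[:,1]+70)<8)&(W[:,2]>72);print(np.sort(W[m,2])[:6].round(1),v[m].max(),read_state()["position"],read_state()["force"])
for r in (-2,-4,-6):
  k=m&(v==v[m].max()+r);print(u[k],L[k].round(1).tolist())
cv2.imwrite("pics/side3.png",cv2.resize(p[190:300,240:400,::-1],None,fx=5,fy=5,interpolation=2))
```

```text
[80.3 81.7 81.9 82.  82.7 83.1] 252 [512.68951729  55.91285404  62.4873339 ] [ 0.61878486 -0.38236748  0.89545352]
[292 293 294 295 296 297 298 299] [[-35.3, -69.8], [-33.0, -68.5], [-30.9, -69.6], [-28.2, -65.3], [-26.1, -66.9], [-23.9, -67.3], [-21.8, -67.9], [-19.3, -65.4]]
[292 293 294 295 296 297 298 299] [[-35.3, -70.6], [-32.8, -67.4], [-31.0, -71.5], [-28.4, -68.0], [-26.5, -71.2], [-24.1, -68.9], [-21.7, -67.0], [-20.0, -72.7]]
[292 293 294 295 296 297 298 299] [[-35.0, -67.7], [-32.7, -66.7], [-30.6, -67.5], [-28.1, -65.0], [-25.8, -63.9], [-23.6, -64.4], [-21.9, -69.5], [-19.7, -69.9]]
```

View pics/side3.png

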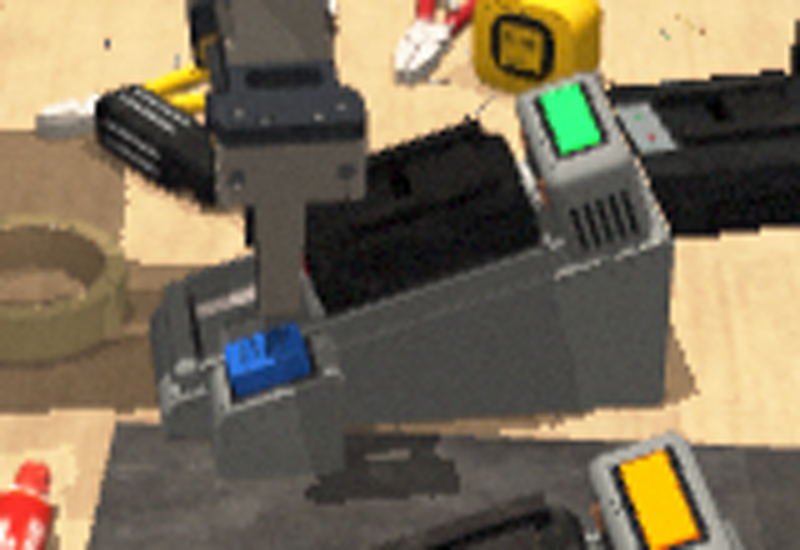

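The near finger hangs right over the key at crop (280,310). By depth its tip is at z≈80 mm and it stands about 5 mm ahead of the pack's leading edge. Lowering to just above the key, with 1 mm forward.

Request:
play_rows:
  series:
    - {"linear":[-0.0013,0,0.004],"twist":0}
    - {"linear":[-0.0013,0,0.008],"twist":0}
    - {"linear":[-0.0013,0,0.012],"twist":0}
    - {"linear":[-0.0013,0,0.0147],"twist":0}
    - {"linear":[-0.0013,0,0.016],"twist":0}
    - {"linear":[-0.0013,0,0.0173],"twist":0}
    - {"linear":[-0.0013,0,0.0187],"twist":0}
    - {"linear":[-0.0013,0,0.0187],"twist":0}

```text
t: 4.5
position: [513.8, 56.1, 48.4]
orientation: [-0.231, 3.132, 0.0]
force: [-0.2, -0.0, 1.6]
grip_width: 0.544
grip_force: 0.9
```

In the tool's units: 0.004 m is 0.0053, 0.003 m is 0.004.

Request:
play_rows:
  series:
    - {"linear":[0,0,0.0013],"twist":0}
    - {"linear":[0,0,0.0027],"twist":0}
    - {"linear":[0,0,0.004],"twist":0}
    - {"linear":[0,0,0.0053],"twist":0}
    - {"linear":[0,0,0.0053],"twist":0}

```text
t: 4.92
position: [514.2, 56.2, 44.5]
orientation: [-0.231, 3.132, 0.0]
force: [2.2, -0.1, 4.1]
grip_width: 0.544
grip_force: 1.9
```

In the tool's units: 0.003 m is 0.004, 0.002 m is 0.0027.

Request:
play_rows:
  series:
    - {"linear":[0,0,0.0013],"twist":0}
    - {"linear":[0,0,0.0027],"twist":0}
    - {"linear":[0,0,0.004],"twist":0}
    - {"linear":[0,0,0.004],"twist":0}

```text
t: 5.25
position: [510.8, 55.7, 40.4]
orientation: [0.231, -3.128, 0.0]
force: [-3.1, -1.1, 3.1]
grip_width: 0.545
grip_force: 3.1
```

The force turned to −x, which suggests the pack has been released onto the finger. Checking.

```bash
cat > chk.py <<'E'
from h import *
import sys
y=np.radians(8.4);H=np.array([[np.cos(y),-np.sin(y)],[np.sin(y),np.cos(y)]])
o=np.array([534.7,86.6,48])
for c in ("side","top"):
    p,d=read_camera(c);W,u,v=cloud(c,d);D=(W-o)@R(y)
    dark=p[v,u].max(1)<70
    m=(D[:,0]>-80)&(D[:,0]<115)&(abs(D[:,1])<28)&(D[:,2]>41)&(D[:,2]<55)&dark
    print(c,"pack x",np.percentile(D[m,0],[1,5,95,99]).round(1))
    b=(p[v,u].astype(int)[:,2]>p[v,u].astype(int)[:,0]+50)&(abs(D[:,0]+29)<25)&(abs(D[:,1]+60)<20)
    print("key z",np.median(D[b,2]) if b.any() else None,b.sum())
    if c=="side": cv2.imwrite(f"pics/{sys.argv[1]}.png",cv2.resize(p[190:300,240:400,::-1],None,fx=5,fy=5,interpolation=2))
s=read_state();print(s["t"],s["position"].round(1),s["force"].round(1))
E
python3 chk.py side4
```

```text
side pack x [37.1 41.2 86.4 90. ]
key z 13.698123420327384 94Traceback (most recent call last):
  File "chk.py", line 9, in <module>
    print(c,"pack x",np.percentile(D[m,0],[1,5,95,99]).round(1))
                     ~~~~~~~~~~~~~^^^^^^^^^^^^^^^^^^^^
    return _quantile_unchecked(
        a, q, axis, out, overwrite_input, method, keepdims, weights)
    return _ureduce(a,
                    func=_quantile_ureduce_func,
    ...<5 lines>...
                    overwrite_input=overwrite_input,
                    method=method)
    r = func(a, **kwargs)
    result = _quantile(arr,
                       quantiles=q,
    ...<2 lines>...
                       out=out,
                       weights=wgt)
    slices_having_nans = np.isnan(arr[-1, ...])
                                  ~~~^^^^^^^^^
IndexError: index -1 is out of bounds for axis 0 with size 0
```

View pics/side4.png

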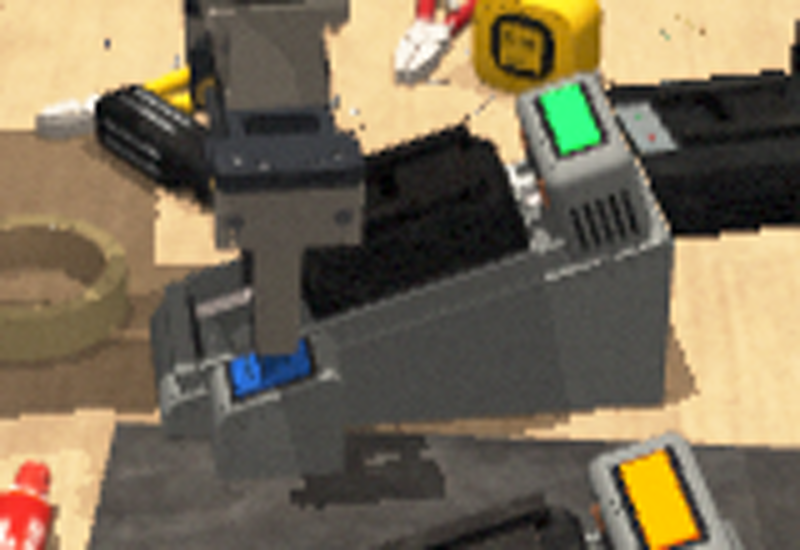

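The pack has sprung a few mm off the exposed ejector at crop (525,185). It rests against the waiting finger, and the key is down. Now raising slightly and backing down the slope at about 25 mm/s.

In the tool's units: 0.018 m is 0.024, 0.016 m is 0.0213.

Request:
play_rows:
  series:
    - {"linear":[0.0013,0,-0.002],"twist":0}
    - {"linear":[0.0027,0,-0.004],"twist":0}
    - {"linear":[0.0053,0,-0.0056],"twist":0}
    - {"linear":[0.008,0,-0.0053],"twist":0}
    - {"linear":[0.0107,0,-0.0045],"twist":0}
    - {"linear":[0.0133,0,-0.0036],"twist":0}
    - {"linear":[0.016,0,-0.0028],"twist":0}
    - {"linear":[0.0187,0,-0.002],"twist":0}
    - {"linear":[0.0213,0,-0.0011],"twist":0}
    - {"linear":[0.024,0,-0.0003],"twist":0}

```text
t: 6.18
position: [495.4, 53.4, 41.4]
orientation: [-0.231, 3.133, 0.0]
force: [-0.3, -0.9, 0.3]
grip_width: 0.542
grip_force: 0.3
```

```bash
sed -i 's/print(c,"pack x".*/print(c,"pack x",np.percentile(D[m,0],[1,5,95,99]).round(1) if m.any() else 0)/; s/("side","top")/("side",)/' chk.py; python3 chk.py side5
```

```text
side pack x [ 6.4 19.8 71.  76.7]
key z 14.626389459461862 112
6.2333 [494.8  53.3  41.2] [-1.8 -0.7 -0.4]
```

View pics/side5.png

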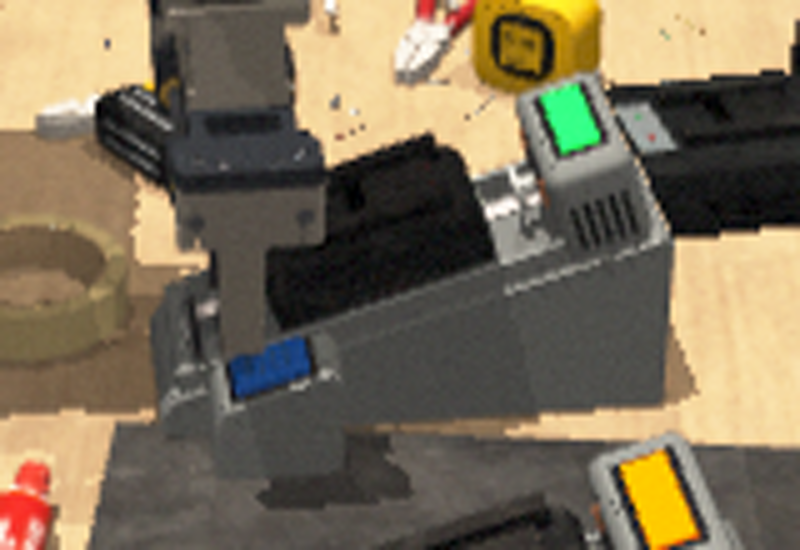

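The pack is following the finger: its rear edge is now at crop x≈490, and the key stays down. Continuing.

In the tool's units: 0.02 m is 0.0267, 0.018 m is 0.024.

Request:
play_rows:
  series:
    - {"linear":[0.0027,0,0.0008],"twist":0}
    - {"linear":[0.0053,0,0.0017],"twist":0}
    - {"linear":[0.008,0,0.0025],"twist":0}
    - {"linear":[0.0107,0,0.0035],"twist":0}
    - {"linear":[0.0133,0,0.0043],"twist":0}
    - {"linear":[0.016,0,0.0052],"twist":0}
    - {"linear":[0.0187,0,0.006],"twist":0}
    - {"linear":[0.0213,0,0.0069],"twist":0}
    - {"linear":[0.024,0,0.0077],"twist":0}
    - {"linear":[0.0267,0,0.0087],"twist":0}

```text
t: 7.07
position: [475.6, 50.5, 34.9]
orientation: [-0.231, 3.133, -0.0]
force: [-1.0, 0.0, 0.1]
grip_width: 0.547
grip_force: 0.3
```

In the tool's units: 0.02 m is 0.0267, 0.018 m is 0.024.

Request:
play_rows:
  series:
    - {"linear":[0.0027,0,0.0008],"twist":0}
    - {"linear":[0.0053,0,0.0017],"twist":0}
    - {"linear":[0.008,0,0.0025],"twist":0}
    - {"linear":[0.0107,0,0.0035],"twist":0}
    - {"linear":[0.0133,0,0.0043],"twist":0}
    - {"linear":[0.016,0,0.0052],"twist":0}
    - {"linear":[0.0187,0,0.006],"twist":0}
    - {"linear":[0.0213,0,0.0069],"twist":0}
    - {"linear":[0.024,0,0.0077],"twist":0}
    - {"linear":[0.0267,0,0.0087],"twist":0}

```text
t: 7.9
position: [456.1, 47.6, 28.5]
orientation: [-0.231, 3.133, 0.0]
force: [-1.0, 0.1, 0.2]
grip_width: 0.545
grip_force: 0.0
```

```bash
python3 chk.py side6
```

```text
side pack x [-31.5 -26.9  30.4  34.3]
key z 14.76309511091837 118
7.95 [455.5  47.5  28.3] [-0.3 -0.3 -0. ]
```

View pics/side6.png

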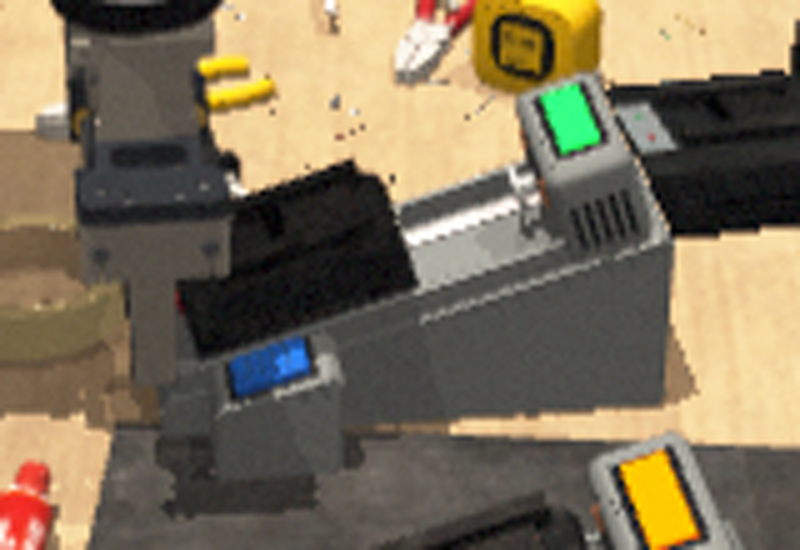

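The pack now lies down by the stop and the force is near zero. Backing off slowly a little more, then retreating up and away.

In the tool's units: -0.1 m is -0.1333, -0.07 m is -0.0933.

Request:
play_rows:
  series:
    - {"linear":[0.0027,0,0.0005],"twist":0}
    - {"linear":[0.0053,0,0.0008],"twist":0}
    - {"linear":[0.008,0,0.0008],"twist":0}
    - {"linear":[0.0107,0,0],"twist":0}
    - {"linear":[0.016,0,-0.0053],"twist":0}
    - {"linear":[0.0213,0,-0.016],"twist":0}
    - {"linear":[0.0267,0,-0.0333],"twist":0}
    - {"linear":[0.0293,0,-0.06],"twist":0}
    - {"linear":[0.0293,0,-0.0933],"twist":0}
    - {"linear":[0.0293,0,-0.1333],"twist":0}

```text
t: 8.78
position: [432.8, 44.2, 129.3]
orientation: [0.231, -3.131, 0.0]
force: [1.1, 0.9, -0.1]
grip_width: 0.547
grip_force: 0.0
```

In the tool's units: 0.16 m is 0.2133, 0.14 m is 0.1867.

Request:
play_rows:
  series:
    - {"linear":[0,0.0267,-0.0267],"twist":0}
    - {"linear":[0,0.0667,-0.0533],"twist":0}
    - {"linear":[0,0.1067,-0.08],"twist":0}
    - {"linear":[0,0.1467,-0.08],"twist":0}
    - {"linear":[0,0.1867,-0.08],"twist":0}
    - {"linear":[0,0.2133,-0.08],"twist":0}
    - {"linear":[0,0.2133,-0.08],"twist":0}
    - {"linear":[0,0.2133,-0.08],"twist":0}

```text
t: 9.45
position: [410.3, 203.0, 189.0]
orientation: [-0.235, 3.132, -0.0]
force: [0.5, -0.2, 0.3]
grip_width: 0.544
grip_force: 0.0
```

```bash
python3 chk.py side7
```

```text
side pack x [-50.3 -33.5  30.6  34.3]
key z 14.418918640288306 123
9.5 [410.4 202.2 188.8] [-0.1  0.2 -0.7]
```

View pics/side7.png

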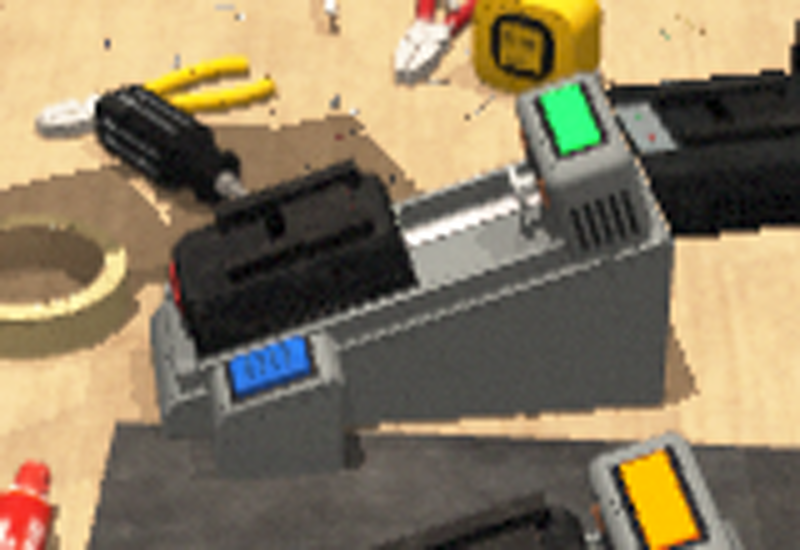

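The pack lies against the stop, with its front at crop (175,300). Its position hasn't changed since the finger left, and the robot is clear.

```bash
python3 -c "
from rig import robot;print(robot.close_job())"
```

```text
the job is handed in; nothing more can be done
None
```

I pressed the green dock's release key, caught the pack on the waiting finger and let it down at about 25 mm/s to rest against the stop; the robot is clear, nothing else was touched, and the job was handed in at about 9.5 s.

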